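# Stack the empty bin on the full one

## Robot

A 6-joint arm with a two-finger parallel gripper is mounted at the origin on a cart in front of the work surface, level with it; the furniture and walls round the work are solid. World frame = base frame: x ahead of the robot, y to its left, z up, the work surface at z = 0. Lengths are in mm, angles in rad, forces in N, time in s.
With the tool pointing down it reaches from about 250 to 725 mm from the base axis. Payload 4 kg.
Tool frame: the origin (TCP) lies between the finger pads; the fingertips stand 8 mm ahead of it and the grasp point (between the pads) lies 11 mm behind it; z points along the fingers, y is the line along which they close (so a half turn about z gives the same grasp; the last joint's range is limited). The gripper opens to 85 mm and grips with 20 to 120 N. Pads are 22 mm wide; open, the fingers measure 114 mm over their backs; the gripper's body (76 mm by 85 mm) begins 54 mm behind the grasp point. The pads swing forward as they close: fully open they stand 13 mm farther back than shut.
Start: joints at [1.141, 0.241, 0.005, 1.335, 0, 1.571], TCP at [208.343, 454.525, 202.506] pointing down, gripper open.
Joint ranges: [-2.72, 2.72], [-1.05, 1.87], [-1.09, 1.28], [-1.99, 2.15], [-1.42, 1.44], [-3.14, 3.14]. Speed limits (rad/s): [2.79, 2.79, 3.14, 3.14, 3.14, 3.14].

## Interface

Orientations are given as a unit quaternion [w, x, y, z].
In Python, from bench import env gives the robot as it stands. Calls block until the motion is done:
- env.move_pose(position, orientation): joint-space move of the TCP to a pose.
- env.move_linear(position, attitude=None, max_speed=150, threshold=None): straight line of the TCP; attitude=None keeps the orientation; max_speed is the mean speed in mm/s. With threshold (N) it stops when the force on the tool has changed by that much, and returns True; else False.
- env.move_j(angles): joint-space move.
- env.open() and env.close(): open the fingers fully, or close them until they stop; the grip force is fixed at half the most.
- env.dwell(seconds).
- env.inverse_kinematics(position, orientation): joint angles nearest the present ones, or None.
- env.observe(): the state.
- env.get_image(name): name is "side" or "top"; returns the picture (480x640x3 uint8, red, green, blue); there is no depth.
- env.calibration(name): a dict with "vfov" (degrees; the focal length in pixels is half the picture's height over the tangent of half this angle, whatever the lens; pixels are square), "cx", "cy" (the principal point, pixels), "rvec" (rotation vector, rad) and "tvec" (3), from world to camera coordinates, as OpenCV has them. Camera axes: x right, y down, z forward; pixel columns grow to the right and rows downward; lengths in mm; the calibration is good to about 2 mm. A picture is of the moment at which its call begins. calibration takes no time and is no camera call.
A pose or a line that the arm cannot do raises env.IKError and nothing moves.
- env.sign_off(): hands the job in; it is judged then, once.
Trained networks look in the newest picture that a camera, given by its name, has taken for a name from the list of things; names that differ only in an ending like _2 or _b are one class to them, and where a whole thing is asked for, a point or a joint stands for the part that bears it (a point fixed in the world has none). Each returns a list of dicts, best first, with "confidence" (0 to 1); they miss things now and then, are a little off and sometimes report something else, mostly with a low value. They report only what shows in the picture. A call takes as long as a camera call.
- env.boxes_of(camera, thing): "extent" ([left, top, right, bottom] in pixels, round what is visible of it).
- env.outline_of(camera, thing): "mask" (480x640 bool, what is visible of it) and "extent" ([left, top, right, bottom] in pixels, round what is visible of it).
The state is a dict: "time": time; "joint_positions": joint angles; "qd": joint speeds; "joint_efforts": joint torques, N m; "tcp_pos": TCP position; "tcp_rot": TCP orientation; "force": force on the tool from outside, world axes, zero at the start; "torque": the same for the moment, N m; "grip_width": finger opening in mm; "gripper_force": force on a finger pad.
Only numpy, scipy, OpenCV 4.12 (cv2) and the standard library are available. Lean on these libraries where they do the work, as an engineer would, in place of code of your own. Each camera call takes 0.05 s, during which the arm holds its last target. There are 200 camera calls.

## Task

Two identical white stack-and-nest bins stand on the worktop, one empty and one with a little brown bottle lying in it. Pick up the empty bin and turn it end for end relative to the full one, so that its one-tab end is over the full bin's two-tab end, then set it down on the full bin so that it stands level on the tabs inside the rim instead of nesting or lying across the rim. Leave the full bin standing about where it is and do not disturb the plain box.

Things in the scene. Friction and masses are not known exactly. Their poses are not given: they have to be found in the camera images.
- empty_bin: empty white bin, 150 (x) x 70 (y) x 70 mm high. Origin: centre of its underside, z up. Vertical rim band 48 to 70 mm above the underside: grip it across the 70 mm width at mid-length, 60 mm up. Below it the walls slope in to a 126 x 46 mm floor. Flat tabs stick in 22 mm from the end walls, tops 62 mm up: ONE mid +x end, TWO at -x end. Slots in floor and end walls below the tabs. 0.1 to 0.21 kg
- full_bin: lower bin: same shape, size and axes (ONE tab at +x, TWO at -x), loose, a brown dropper bottle lying in it below the tabs. Origin: centre of its underside. Turned end for end to it, the other bin's floor lands on its tabs inside its rim, underside 62 mm above this one's, about 10 mm play each way; turned the same way it sinks past the tabs onto the bottle
- empty_bin_one_tab_end (a point): top edge of the rim at the middle of the empty bin's one-tab (+x) end, 75 mm from the bin's origin along its x and 70 mm above its underside
- plain_box: bystander: a plain straight-sided white box without tabs, 90 (x) x 60 (y) x 40 mm high, empty; leave it alone. Origin: centre of its underside

How it is judged:
By the outcome, as a careful person would: the job done as asked, in the order asked, and still so for the second after the job is handed in, with the robot touching nothing.
It also fails if it takes over 35 s, if anything falls off the work surface, if the arm or the gripper's body presses on something with over 40 N, if the wrist force passes 120 N, or if a joint passes its speed limit or range.

## Working session

There is one attempt and no reset: what is moved stays moved. The work goes in short steps, each a Python script; the robot and the scene stay as the last script left them, time stands still between calls to the robot, and variables do not carry over. Pictures are saved under pics/ and viewed, at most 10 in all, crops included, and the job is handed in when it is done.

```bash
mkdir -p pics; ls
python3 - <<'E'
from bench import env
import cv2,numpy as np
for n in("top","side"):
    im=env.get_image(n);cv2.imwrite(f"pics/{n}0.png",im[:,:,::-1])
    c=env.calibration(n);print(n,c)
    for t in("empty_bin","full_bin","empty_bin_one_tab_end","plain_box"):
        print(t,[(np.round(d["extent"]).tolist(),round(d["confidence"],2)) for d in env.boxes_of(n,t)])
print(env.observe())
E
```

```text
pics
top {'vfov': 42.520537735751134, 'cx': 319.96905923384344, 'cy': 246.3472283475915, 'rvec': array([ 2.17933333, -2.12878303,  0.14862587]), 'tvec': array([131.73771181, 598.49353453, 860.69234788])}
empty_bin [([368.0, 266.0, 422.0, 378.0], 0.85)]
full_bin [([176.0, 265.0, 255.0, 383.0], 0.7)]
empty_bin_one_tab_end [([364.0, 266.0, 419.0, 375.0], 0.88)]
plain_box [([360.0, 190.0, 412.0, 231.0], 0.67)]
side {'vfov': 43.79327393320307, 'cx': 323.39457684582294, 'cy': 231.8713272976675, 'rvec': array([ 1.91455664, -0.5409662 ,  0.3766666 ]), 'tvec': array([-397.96982253,  225.83094148,  507.34675031])}
empty_bin [([255.0, 251.0, 382.0, 344.0], 0.57)]
full_bin [([183.0, 203.0, 284.0, 262.0], 0.79)]
empty_bin_one_tab_end [([254.0, 250.0, 386.0, 344.0], 0.56)]
plain_box [([393.0, 250.0, 471.0, 298.0], 0.58)]
{'time': 0.5, 'joint_positions': array([ 1.14098767e+00,  2.40658216e-01,  4.94254919e-03,  1.33516255e+00,
       -1.52090762e-05,  1.57081746e+00]), 'qd': array([ 0.00055911, -0.00086727,  0.00055707,  0.00094156,  0.00122005,
        0.00051101]), 'joint_efforts': array([ 2.05511128e-04, -3.71856916e+01,  2.52462602e+01,  2.72536141e-03,
        1.38978621e-05, -4.02076708e-06]), 'tcp_pos': array([208.34621817, 454.50578158, 202.45538471]), 'tcp_rot': array([-1.30185743e-06,  2.13264283e-01,  9.76994547e-01, -4.16258686e-05]), 'force': array([ 0.24916823, -0.21465562,  0.28154132]), 'torque': array([-0.00102427, -0.00232319, -0.00170197]), 'gripper_force': 0.0, 'grip_width': 85.49968179841582}
```

View pics/top0.png

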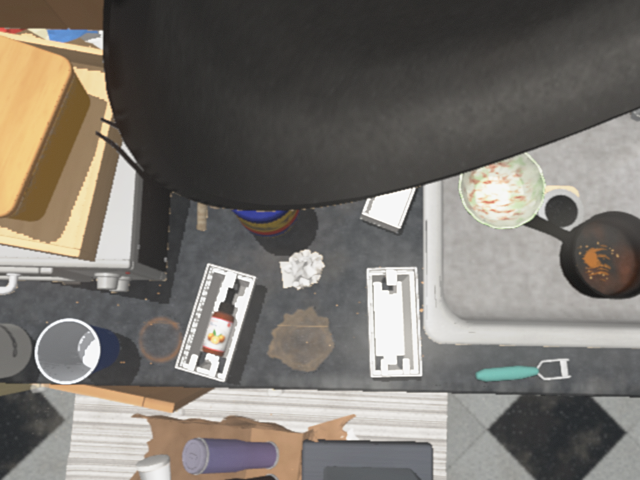

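View pics/side0.png

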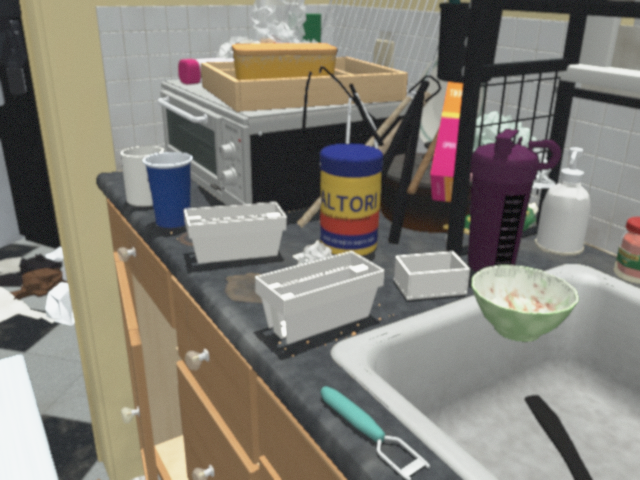

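The top view shows the full bin with the bottle at about (216,322) and the empty bin at about (395,322). The plain box is at (388,210) and the arm covers the top of the picture. Next I fit poses to the masks in both views and enlarge the bins to read the tabs.

```bash
cat > h.py <<'E'
from bench import env
import cv2,numpy as np
from scipy.optimize import minimize
def proj(n,P):
    c=env.calibration(n);f=240/np.tan(np.radians(c["vfov"]/2))
    K=np.array([[f,0,c["cx"]],[0,f,c["cy"]],[0,0,1]])
    return cv2.projectPoints(np.float64(P).reshape(-1,3),c["rvec"],c["tvec"],K,None)[0][:,0]
def unproj(n,u,z):
    c=env.calibration(n);f=240/np.tan(np.radians(c["vfov"]/2))
    R=cv2.Rodrigues(c["rvec"])[0];o=-R.T@c["tvec"]
    d=R.T@np.array([(u[0]-c["cx"])/f,(u[1]-c["cy"])/f,1]);return o+d*(z-o[2])/d[2]
def rect(l,w,z): return [[sx*l/2,sy*w/2,z] for sx,sy in((1,1),(1,-1),(-1,-1),(-1,1))]
BIN=np.array(rect(150,70,70)+rect(150,70,48)+rect(126,46,0))
def world(p,P,z=0): 
    c,s=np.cos(p[2]),np.sin(p[2]);P=np.array(P,float)
    return P@np.array([[c,-s,0],[s,c,0],[0,0,1]]).T+[p[0],p[1],z]
def fit(masks,p0,z=0):
    def cost(p):
        e=0
        for n,m in masks.items():
            h=cv2.convexHull(np.float32(proj(n,world(p,BIN,z))))
            r=np.zeros(m.shape,np.uint8);cv2.fillPoly(r,[np.int32(np.round(h*16))],1,cv2.LINE_8,4)
            e+=1-(r.astype(bool)&m).sum()/(r.astype(bool)|m).sum()
        return e
    best=min((minimize(cost,[p0[0],p0[1],a],method="Nelder-Mead",options=dict(initial_simplex=[[p0[0],p0[1],a],[p0[0]+15,p0[1],a],[p0[0],p0[1]+15,a],[p0[0],p0[1],a+.2]])) for a in p0[2]+np.array([-.4,-.15,.15,.4])),key=lambda r:r.fun)
    return best.x,best.fun
def hullmask(m): 
    pts=cv2.findNonZero(m.astype(np.uint8));r=np.zeros(m.shape,np.uint8);cv2.fillConvexPoly(r,cv2.convexHull(pts),1);return r.astype(bool)
E
python3 - <<'E'
from h import *
for n in("top","side"): env.get_image(n)
for t,u in(("empty_bin",(395,322)),("full_bin",(216,322))):
    M={n:env.outline_of(n,t)[0]["mask"] for n in("top","side")}
    M={n:hullmask(m) for n,m in M.items()}
    g=unproj("top",u,70);print(t,g.round(1))
    for ms in (M,{"top":M["top"]},{"side":M["side"]}):
        p,f=fit(ms,[g[0],g[1],0]);print(list(ms),p.round(3),round(f,3))
        if len(ms)==2: print(proj("top",world(p,[[75,0,70],[-75,0,70]])).round(), proj("side",world(p,[[75,0,70],[-75,0,70]])).round())
print(unproj("top",(388,210),40))
im=cv2.imread("pics/top0.png");a=cv2.resize(im[255:390,165:265],None,fx=4,fy=4,interpolation=2);b=cv2.resize(im[255:390,345:445],None,fx=4,fy=4,interpolation=2)
cv2.imwrite("pics/crop.png",np.hstack([a,b]))
E
```

```text
empty_bin [487.7  39.3  70. ]
['top', 'side'] [4.89034e+02 4.13470e+01 4.60000e-02] 0.03
[[391. 267.]
 [396. 376.]] [[366. 259.]
 [268. 288.]]
['top'] [4.88834e+02 4.18730e+01 5.10000e-02] 0.008
['side'] [4.90158e+02 4.12280e+01 3.40000e-02] 0.02
full_bin [482.  287.4  70. ]
['top', 'side'] [ 4.82174e+02  2.88737e+02 -2.56000e-01] 0.052
[[231. 270.]
 [199. 375.]] [[280. 208.]
 [185. 217.]]
['top'] [ 4.81975e+02  2.89141e+02 -2.48000e-01] 0.017
['side'] [ 4.81713e+02  2.88788e+02 -2.69000e-01] 0.027
[651.53167241  46.90352147  40.        ]
```

View pics/crop.png

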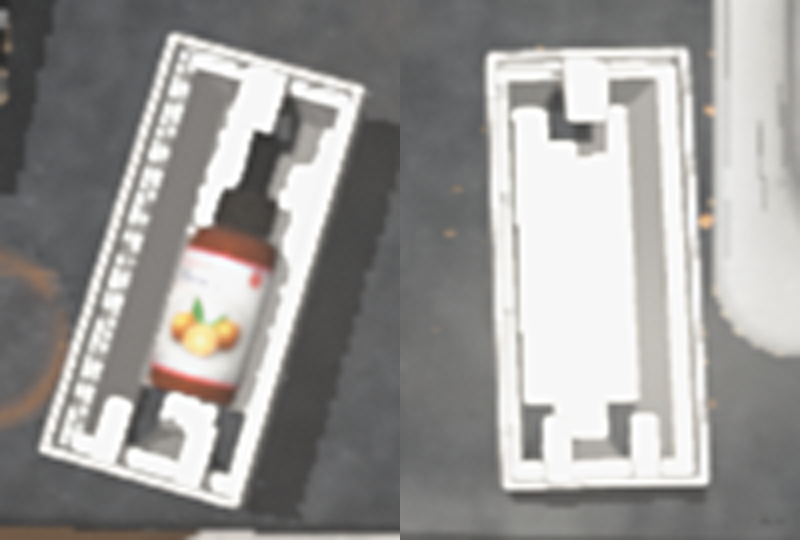

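Both bins have their single tab at the far end: (231,270) for the full bin and (391,267) for the empty one. The yaws are about -0.25 and 0.05, and the top-only and side-only fits agree to about 2 mm. I grip with tool yaw 0.05+π and place with tool yaw -0.25, which keeps joint 6 in range.

```bash
cat >> h.py <<'E'
def quat(a): return [0,np.cos(a/2),np.sin(a/2),0]
E
python3 - <<'E'
from h import *
E0=[489,41.5];qe=quat(.048+np.pi);qf=quat(-.253)
for p,q in(((*E0,150),qe),((*E0,49),qe),((420,165,230),qf),((482,289,220),qf),((482,289,111),qf)):
    s=env.inverse_kinematics(p,q);print(None if s is None else np.round(s,2))
env.move_pose([*E0,150],qe)
env.move_linear([*E0,49],max_speed=120,threshold=8)
o=env.observe();print(o["tcp_pos"],o["force"],o["time"])
im=env.get_image("side");cv2.imwrite("pics/g.png",cv2.resize(im[150:400,150:450,::-1],None,fx=2,fy=2))
env.close();o=env.observe();print(o["grip_width"],o["gripper_force"],o["joint_positions"].round(2))
env.move_linear([*E0,230],max_speed=120)
o=env.observe();print(o["tcp_pos"],o["force"],o["grip_width"],o["time"])
im=env.get_image("side");cv2.imwrite("pics/l.png",np.hstack([im[100:400,150:550,::-1],cv2.imread("pics/g.png")[:300,:400]]))
E
```

```text
[ 0.08  0.25 -0.12  1.2   0.    0.04]
[ 0.08  0.35 -0.27  0.95  0.    0.04]
[ 0.37  0.13 -0.06  1.38  0.   -2.51]
[ 0.54  0.36  0.21  1.43  0.   -2.35]
[ 0.54  0.42  0.01  1.16  0.   -2.35]
[489.67646102  41.69220524  49.64309969] [0.35494301 0.40074293 0.02867359] 3.6167
-0.27535035641715533 0.0 [ 0.08  0.35 -0.27  0.95  0.    0.04]
[488.51974609  41.44328278 229.21464332] [0.38319713 0.44811491 0.1639027 ] 0.5589141609396941 6.0917
```

View pics/l.png

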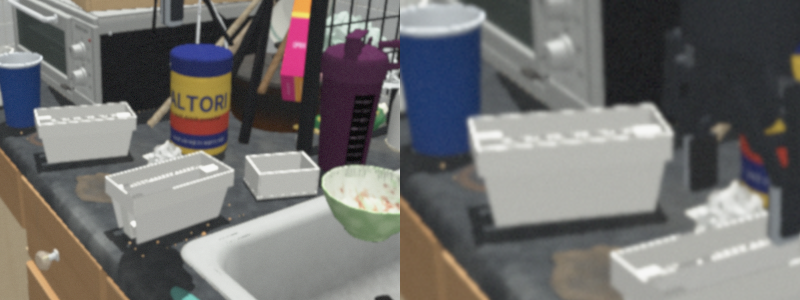

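The lift shows the bin still at (170,195) in the crop, so the grasp missed (grip width about 0). I look at the picture taken in the grasp pose.

View pics/g.png

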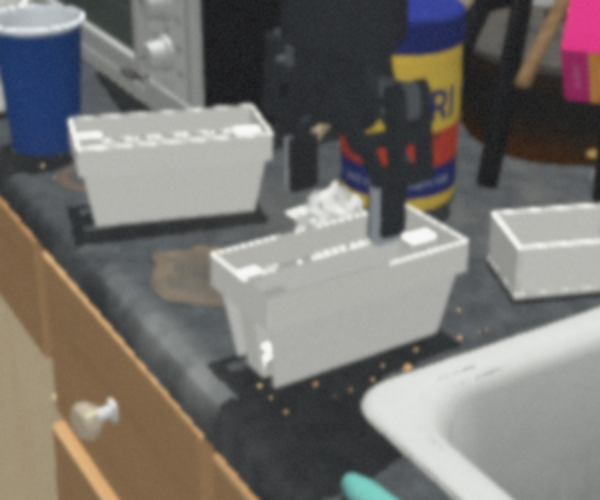

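Run:
```python
from h import *
o=env.observe();print(o["tcp_pos"],o["tcp_rot"],quat(.048+np.pi))
print("expected grip px",proj("side",[[489,41.5,60],[489,76,60],[489,6,60],[489,41.5,41]]))
for n in("top","side"): env.get_image(n)
for t,u in(("empty_bin",(395,322)),("full_bin",(216,322))):
    g=unproj("top",u,70);M={}
    for n in("top","side"):
        r=env.outline_of(n,t)
        if r: M[n]=hullmask(r[0]["mask"]); print(n,r[0]["extent"],fit({n:M[n]},[g[0],g[1],0]))
```

```text
[488.54116964  41.43594364 229.22979317] [-7.84636235e-04 -2.39595625e-02  9.99712619e-01 -6.32306539e-05] [0, np.float64(-0.02399769606635425), np.float64(0.9997120138237345), 0]
expected grip px [[319.63629683 279.68898562]
 [305.82858574 269.2282703 ]
 [334.90473961 291.25635057]
 [319.48059326 292.89197543]]
top [179.3, 266.3, 253.7, 379.5] (array([ 4.87715391e+02,  3.92605575e+01, -4.00000000e-01]), np.float64(1.0))
side [254.7, 250.1, 382.9, 341.9] (array([4.89444061e+02, 4.17287421e+01, 3.07554463e-02]), np.float64(0.02060338484179547))
top [173.5, 265.8, 259.0, 381.8] (array([ 4.82566673e+02,  2.89355020e+02, -2.66334984e-01]), np.float64(0.012393887945670645))
side [183.8, 200.2, 287.8, 263.4] (array([ 4.83365596e+02,  2.90900763e+02, -2.64393491e-01]), np.float64(0.017304364545279727))
```

The pads are above the bin instead of around it. The right tip shows at (345,268) and the left at (301,245) in full-image pixels, about 30 px higher than predicted. I check where the closed tips really are against the reported TCP.

Run:
```python
from h import *
o=env.observe();p=o["tcp_pos"];print(p,o["grip_width"])
im=env.get_image("side")[:,:,::-1].copy()
for dz,c in((0,(0,0,255)),(-8,(0,255,0))):
    u=proj("side",[p+[0,0,dz]])[0];print(u);cv2.drawMarker(im,tuple(int(v) for v in u.round()),c,0,7,1)
cv2.imwrite("pics/t.png",cv2.resize(im[20:290,180:480],None,fx=2,fy=2))
```

```text
[488.89475402  41.49107241 229.80246042] 0.07245464702814275
[321.10242441 149.17933057]
[321.02365575 155.88629074]
```

View pics/t.png

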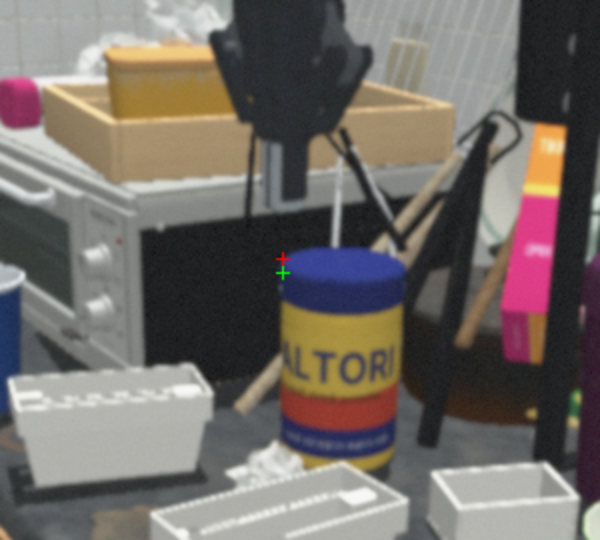

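The closed tips are at (322,124) against an expected (321,156). The tool is therefore about 38 mm higher than the reported TCP, and it was about 39 mm high in the grasp pose too, with no lateral error. I go down 38 mm further, guarded by force; even if this is wrong, the gripper body still clears the rim.

Run:
```python
from h import *
E0=[489,41.5];env.open()
env.move_linear([*E0,60],max_speed=150,threshold=8)
print(env.move_linear([*E0,11],max_speed=60,threshold=8))
o=env.observe();print(o["tcp_pos"],o["force"],o["time"])
im=env.get_image("side");cv2.imwrite("pics/g2.png",cv2.resize(im[150:400,200:500,::-1],None,fx=2,fy=2))
env.close();o=env.observe();print(o["grip_width"],o["gripper_force"],o["force"],o["time"])
```

```text
False
[489.34739159  41.55691168  11.22990877] [0.4347509  0.39712457 0.18649703] 9.525
68.93572873489367 68.3014976978302 [-0.38666252  0.66910936  6.15590241] 9.8667
```

View pics/g2.png

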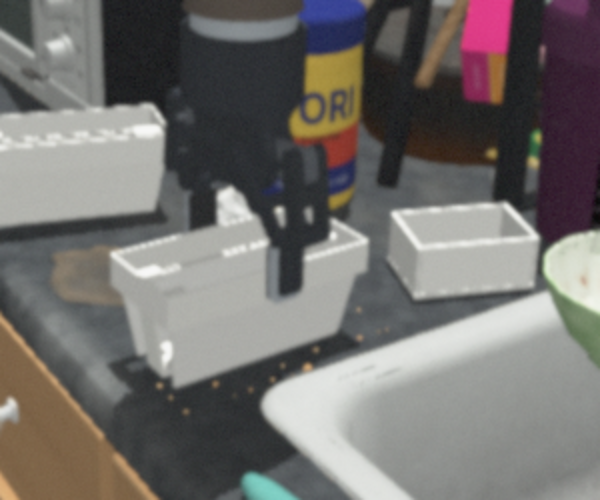

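The fingers now straddle the rim at (245,205) and (287,285), and the grip closed at 69 mm. I lift, turn in the clear, go over the full bin and measure the held bin.

Run:
```python
from h import *
qf=quat(-.26);T=[482.3,289]
env.move_linear([489,41.5,185],max_speed=150)
o=env.observe();print(o["grip_width"],o["force"],o["time"])
env.move_pose([420,165,190],qf)
env.move_pose([*T,185],qf)
env.move_linear([*T,103],max_speed=120,threshold=10)
env.dwell(.2)
o=env.observe();print(o["tcp_pos"],o["tcp_rot"],o["grip_width"],o["force"],o["time"])
z=o["tcp_pos"][2]-11.2
for n in("side","top"):
    im=env.get_image(n)
    if n=="side": s=im[:,:,::-1].copy()
    for t in("empty_bin","full_bin"):
        r=env.outline_of(n,t)
        for d in r[:2]:
            m=hullmask(d["mask"]);print(n,t,d["extent"],round(d["confidence"],2),fit({n:m},[482,289,-.26],z if t=="empty_bin" else 0))
for zz,c in((z,(0,0,255)),(0,(0,255,0))):
    h=cv2.convexHull(np.float32(proj("side",world([482.3,289,-.26],BIN,zz))));cv2.polylines(s,[np.int32(h)],True,c,1)
cv2.imwrite("pics/h.png",np.hstack([cv2.resize(s[60:310,110:360],(500,500)),cv2.resize(im[230:400,140:290,::-1],(300,500))[:,:]]))
```

```text
68.91067334389595 [ 0.14384375  0.58936297 -1.49090673] 11.175
[482.96249563 289.35898724 104.05027802] [-6.27821417e-04  9.91561063e-01 -1.29636478e-01  8.04699057e-04] 68.75525243769759 [ 0.48656432 -0.17135871 -2.01123899] 15.0
side empty_bin [180.3, 145.3, 285.7, 207.9] 0.81 (array([ 4.83807639e+02,  2.90502254e+02, -2.31208476e-01]), np.float64(0.017086165717435264))
side full_bin [184.6, 204.3, 287.9, 263.3] 0.67 (array([ 4.82781732e+02,  2.89548322e+02, -2.63928755e-01]), np.float64(0.023021861094989382))
top empty_bin [188.1, 255.2, 247.9, 387.7] 0.88 (array([ 4.84428502e+02,  2.85578304e+02, -1.77240970e-01]), np.float64(0.37278836922232894))
top full_bin [210.4, 270.0, 258.5, 379.9] 0.59 (array([4.82420953e+02, 2.62407922e+02, 1.84741655e-01]), np.float64(0.45519154099497317))
```

View pics/h.png

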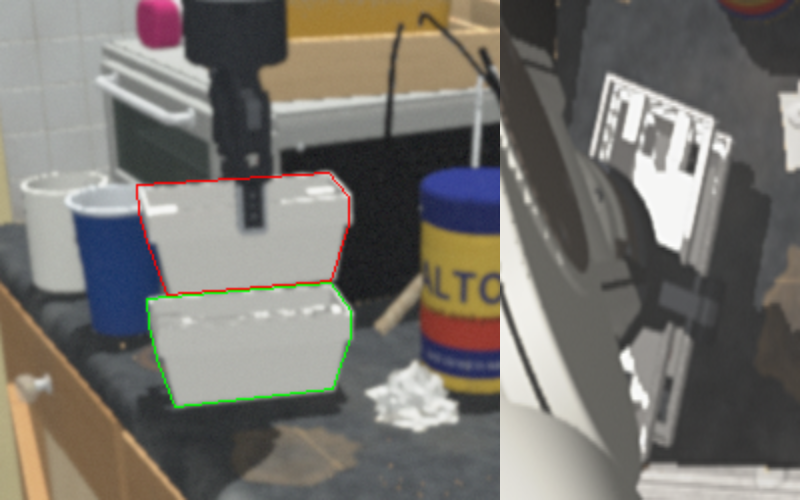

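The held bin is in line with the full bin to about 1 mm, and its two tabs now face the far end, as the top crop shows at (650,130). I lower it under force guard, release and retreat.

Run:
```python
from h import *
T=[481.8,288.6]
print(env.move_linear([*T,66],max_speed=35,threshold=5))
o=env.observe();print(o["tcp_pos"],o["force"],o["time"])
env.open();env.dwell(.2)
env.move_linear([*T,150],max_speed=120)
env.move_pose([300,300,230],quat(-.26))
env.dwell(.3)
print(env.observe()["time"])
im=env.get_image("side");s=im[:,:,::-1].copy()
for t in("empty_bin","full_bin"):
    for d in env.outline_of("side",t)[:2]: print(t,d["extent"],round(d["confidence"],2))
for zz,c in((62,(0,0,255)),(0,(0,255,0))):
    h=cv2.convexHull(np.float32(proj("side",world([482,289,-.26],BIN,zz))));cv2.polylines(s,[np.int32(h)],True,c,1)
im=env.get_image("top")
cv2.imwrite("pics/f.png",np.hstack([cv2.resize(s[60:310,110:360],(500,500)),cv2.resize(im[230:400,140:290,::-1],(300,340),interpolation=2)[:0] if 0 else cv2.resize(im[230:400,140:290,::-1],(300,500))]))
```

```text
True
[482.31826481 288.38848827  74.50111036] [ 1.63359929 -1.24907693  4.27051637] 16.0833
18.5083
empty_bin [182.8, 164.9, 288.2, 223.0] 0.87
full_bin [183.2, 210.9, 285.3, 263.3] 0.91
```

View pics/f.png

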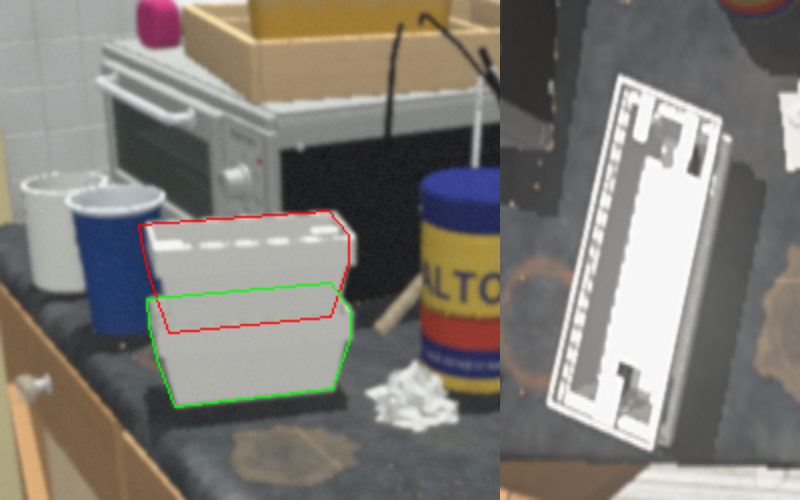

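The upper bin stands level at the 62 mm outline (red), within about 2 mm, inside the lower rim. The lower bin is unmoved (green outline), and the one tab of the upper bin is at the near end, over the lower bin's two-tab end.

```bash
python3 -c "
from bench import env
print(env.sign_off())"
```

```text
the job is handed in; nothing more can be done
None
```

The empty bin, turned end for end, stands level on the full bin's tabs; the full bin is where it was, the plain box was not touched, and the job was handed in at about 19 s of the 35 s allowed.

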